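# Tap a batten home in the boat-shed jig

### The job

Take the wooden mallet that stands on its head on the bench and, using the mallet only, tap the batten along its jig until its far end is fully home against the stop inside the tunnel under the bridge. Do it in two or more short taps, drawing the mallet back off the batten between taps. Then stand the mallet back on its head on the bench and let go.

Things in the scene. Friction and masses are not known exactly. Their poses are not given: they have to be found in the camera images.
- mallet: Wooden mallet standing on its head, handle up, 165 mm tall, 0.3 kg, on the bench left or right of the jig. Head 100 (x) by 60 (y) by 60 mm high; its 60 x 60 end faces, at x = +50 and -50 mm, are alike and strike. Handle: bar 28 (x) by 26 mm (y), from 60 to 165 mm height, over the head's centre. Origin: centre of the head's underside, z up.
- batten: Pine batten 180 (x) by 44 (y) by 36 mm high, 0.2 kg, lying in the jig's channel; other battens and offcuts are clutter. Origin: centre of its underside; +x points to the stop. Tap its free -x end, which sticks out in front of the rails. It starts 45 to 85 mm short of the stop, slides with plain friction and stops when the mallet stops.
- jig: Fixed wooden jig. Origin: on the bench under the middle of the bridge's near edge; +x runs along the channel into the tunnel, z up. Base board 12 mm thick, x = -210 to 130, 150 mm wide. Rails from x = -40, tops 52 mm above the bench, channel 48 mm wide. Green bridge plank over x = 0 to 110, top at 70 mm. With the batten home its free end is at x = -110 mm: 110 mm of it show before the bridge.
- stop (a point): Foot of the hidden stop, a wood block that fills the closed tunnel: the middle of the face the batten must meet, at base board level, 70 mm inside the tunnel mouth, on the channel's centre line. Axes as the jig's. With the batten home its origin is 90 mm before this point.
Mind the look-alikes: they are no part of the job. Leave any purple look-alike of the mallet alone. Leave any yellow look-alike of the batten alone.

How it is judged:
By the outcome, as a careful person would: the job done as asked, in the order asked, and still so for the second after the job is handed in, with the robot touching nothing.
It also fails if it takes over 51 s, if anything falls off the work surface, if the arm or the gripper's body presses on something with over 40 N, if the wrist force passes 120 N, or if a joint passes its speed limit or range.

### The arm

A 6-joint arm with a two-finger parallel gripper is mounted at the origin on the work surface. World frame = base frame: x ahead of the robot, y to its left, z up, the work surface at z = 0. Lengths are in m, angles in rad, forces in N, time in s.
With the tool pointing down it reaches from about 0.325 to 0.775 m from the base axis. Payload 5.5 kg.
Tool frame: the origin (TCP) lies midway between the tips of the shut fingers; the grasp point (between the pads) lies 19 mm behind it; z points along the fingers, y is the direction in which the jaws open and shut (so a half turn about z gives the same grasp; the last joint's range is limited). The gripper opens to 88 mm and grips with 3 to 60 N. Pads are 20 mm wide; open, the fingers measure 115 mm over their backs; the gripper's body (75 mm by 178 mm) begins 61 mm behind the grasp point.
Start: joints at [-1.402, 0.091, 1.231, -0, 1.82, -0.057], TCP at [0.134, -0.585, 0.223] pointing down, gripper open.
Joint ranges: [-2.87, 2.87], [-0.86, 2.18], [0.17, 2.46], [-1.51, 4.65], [0.06, 2.69], [-2.65, 2.65]. Speed limits (rad/s): [2.57, 2.57, 3.01, 3.14, 3.14, 3.14].

### API

Orientations are given as a unit quaternion [x, y, z, w].
In Python, from workcell import bot, planner, telemetry, eyes gives the robot as it stands. Calls block until the motion is done:
- bot.move_pose(position, orientation): joint-space move of the TCP to a pose.
- bot.move_straight(position, orientation=None, vel=0.15, until_force=None): straight line of the TCP; orientation=None keeps the orientation; vel is the mean speed in m/s. With until_force (N) it stops when the force on the tool has changed by that much, and returns True; else False.
- bot.movej(angles): joint-space move.
- bot.gripper_to(opening, squeeze=None): finger opening in m; squeeze is the grip in N (None keeps the last); returns when the fingers have stopped.
- bot.wait(seconds).
- planner.inverse_kinematics(position, orientation): joint angles nearest the present ones, or None.
- telemetry.get_obs(): the state.
- eyes.capture(name): name is "scene" or "top" or "wrist"; returns a dict with "frame" (420x560x3 uint8, red, green, blue), "z_map" (420x560 float32, m along the optical axis (not along the pixel's ray), 0 where there is no reading), "K" (3x3 intrinsics, pixels), "position" and "rotation" of the camera in the world. Camera axes: x right, y up, looking along -z (the intrinsics and any distortion apply to the point x, -y, -z); pixel columns grow to the right and rows downward; lengths in m; the calibration is good to about 2 mm. A picture is of the moment at which its call begins.
A pose or a line that the arm cannot do raises bot.MotionError and nothing moves.
- bot.sign_off(): hands the job in, once; it reports no verdict.
The state is a dict: "clock": time; "joint_positions": joint angles; "qd": joint speeds; "effort": joint torques, N m; "eef_pos": TCP position; "ee_rot": TCP orientation; "wrist_force": force on the tool from outside, world axes, zero at the start; "torque": the same for the moment, N m; "width": finger opening in m.
Only numpy, scipy, OpenCV 4.12 (cv2) and the standard library are available. Lean on these libraries where they do the work, as an engineer would, in place of code of your own. Each camera call takes 0.05 s, during which the arm holds its last target.

## Working session

There is one attempt and no reset: what is moved stays moved. The work goes in short steps, each a Python script; the robot and the scene stay as the last script left them, time stands still between calls to the robot, and variables do not carry over. Pictures are saved under pics/ and viewed, and the job is handed in when it is done.

```bash
ls; mkdir -p pics; python3 - <<'E'
from workcell import bot, planner, telemetry, eyes
import cv2,numpy as np
for n in ("scene","top"):
    c=eyes.capture(n); cv2.imwrite(f"pics/{n}0.png",c["frame"][:,:,::-1]); print(n,c["K"],c["position"],c["rotation"],(c["z_map"]>0).mean())
    np.savez(f"{n}0.npz",**{k:c[k] for k in("frame","z_map","K","position","rotation")}); print(c.keys())
print(telemetry.get_obs())
E
```

```text
pics
scene [[380.1172856    0.         282.17637273]
 [  0.         380.1172856  207.59054204]
 [  0.           0.           1.        ]] [1.22653621 0.1299551  0.82483293] [0.25555712 0.29691308 0.6987924  0.5985168 ] 0.9961989795918368
dict_keys(['frame', 'z_map', 'K', 'position', 'rotation'])
top [[509.85998276   0.         282.61809147]
 [  0.         509.85998276 207.91301543]
 [  0.           0.           1.        ]] [0.17119125 0.02133287 1.63352642] [-0.04309152  0.05549204  0.71489071 -0.69569751] 0.9961181972789116
dict_keys(['frame', 'z_map', 'K', 'position', 'rotation'])
{'clock': 0.1, 'joint_positions': array([-1.40168997e+00,  9.17886520e-02,  1.23177905e+00,  1.94117758e-05,
        1.81981972e+00, -5.67276484e-02]), 'qd': array([-0.00011868, -0.00283444, -0.00200393, -0.00103571, -0.00047226,
       -0.00128759]), 'effort': array([ 1.61697302e-03, -4.47856200e+01, -4.07569849e+01,  6.98791165e-02,
        2.84407038e-02, -1.09955815e-04]), 'eef_pos': array([ 0.13429321, -0.58449277,  0.22160925]), 'ee_rot': array([ 9.93630978e-01,  1.12679523e-01, -4.10030249e-05, -8.96494675e-04]), 'wrist_force': array([-0.73045173, -0.69359311, -0.0633914 ]), 'torque': array([-0.0027238 ,  0.00276408, -0.01338118]), 'width': 0.08779667617547615}
```

View pics/scene0.png

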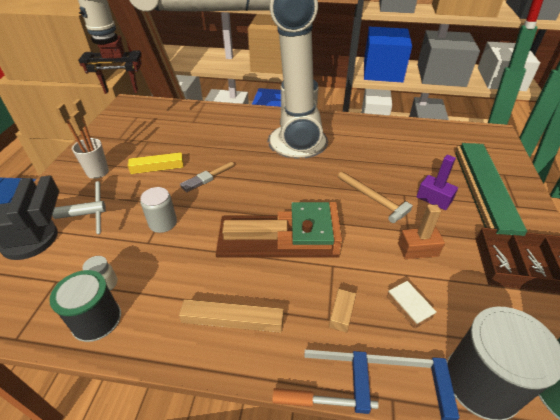

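View pics/top0.png

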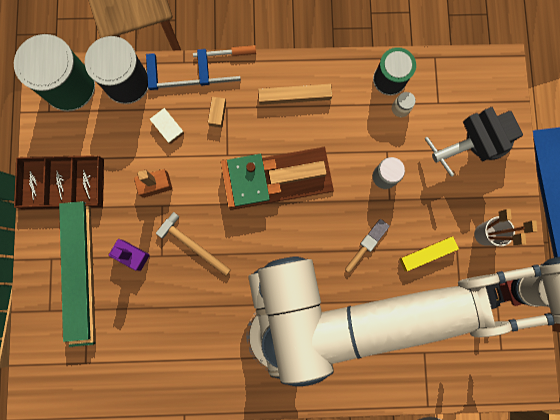

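The jig is at scene (280,228) and top (277,178), with the batten's free end pointing right in the top view, toward world -y. The wooden mallet is at scene (423,235) and top (152,182). The purple mallet look-alike is at top (128,254) and the yellow batten look-alike at top (430,254). Next I'll zoom in and measure.

```bash
cat > h.py <<'E'
import numpy as np,cv2
from scipy.spatial.transform import Rotation as R
def load(n): return dict(np.load(n))
def cloud(c):
    K=c["K"];z=c["z_map"];v,u=np.mgrid[:z.shape[0],:z.shape[1]]
    p=np.stack([(u-K[0,2])/K[0,0]*z,-(v-K[1,2])/K[1,1]*z,-z],-1)
    P=p@R.from_quat(c["rotation"]).as_matrix().T+c["position"]; P[z==0]=np.nan
    return P
def onplane(c,uv,h):
    K=c["K"];uv=np.atleast_2d(np.float64(uv))
    d=np.c_[(uv[:,0]-K[0,2])/K[0,0],-(uv[:,1]-K[1,2])/K[1,1],-np.ones(len(uv))]@R.from_quat(c["rotation"]).as_matrix().T
    return c["position"]+d*((h-c["position"][2])/d[:,2])[:,None]
def crop(c,u0,v0,u1,v1,s,out): cv2.imwrite(out,cv2.resize(c["frame"][v0:v1,u0:u1,::-1],None,fx=s,fy=s,interpolation=cv2.INTER_CUBIC))
E
python3 - <<'E'
from h import *
t=load("top0.npz");s=load("scene0.npz")
crop(t,120,140,350,220,3.4,"pics/topc.png"); crop(s,200,180,460,280,3,"pics/scc.png")
P=cloud(t);Q=cloud(s)
for u,v in [(300,172),(240,190),(312,180),(152,182),(147,177),(200,300),(250,167),(295,182)]: print("top",u,v,P[v,u].round(3))
for u,v in [(255,229),(310,215),(423,245),(428,215),(200,280),(308,225)]: print("sc",u,v,Q[v,u].round(3))
E
```

```text
top 300 172 [ 0.506 -0.068  0.053]
top 240 190 [0.45  0.122 0.069]
top 312 180 [ 0.488 -0.108  0.011]
top 152 182 [0.478 0.389 0.091]
top 147 177 [0.48  0.388 0.159]
top 200 300 [ 0.114  0.258 -0.004]
top 250 167 [0.517 0.088 0.094]
top 295 182 [ 0.481 -0.053  0.017]
sc 255 229 [ 0.526 -0.053  0.05 ]
sc 310 215 [0.469 0.093 0.07 ]
sc 423 245 [0.52  0.399 0.057]
sc 428 215 [0.498 0.391 0.146]
sc 200 280 [ 0.681 -0.17  -0.   ]
sc 308 225 [0.527 0.093 0.09 ]
```

```bash
python3 - <<'E'
from h import *
t=load("top0.npz");P=cloud(t)
f=t["frame"];
for u,v in [(300,172),(240,190),(155,186),(143,176),(325,160),(128,254),(250,167),(282,190),(328,182)]: print(u,v,f[v,u],cv2.cvtColor(f[v:v+1,u:u+1],cv2.COLOR_RGB2HSV)[0,0])
E
```

```text
300 172 [219 165  95] [ 17 144 219]
240 190 [ 66 127  85] [ 69 122 127]
155 186 [118  63  33] [ 11 184 118]
143 176 [217 162  95] [ 16 143 217]
325 160 [104  52  28] [  9 186 104]
128 254 [31 10 38] [143 188  38]
250 167 [110  58  30] [ 11 185 110]
282 190 [64 32 18] [  9 183  64]
328 182 [115  59  32] [ 10 184 115]
```

View pics/topc.png

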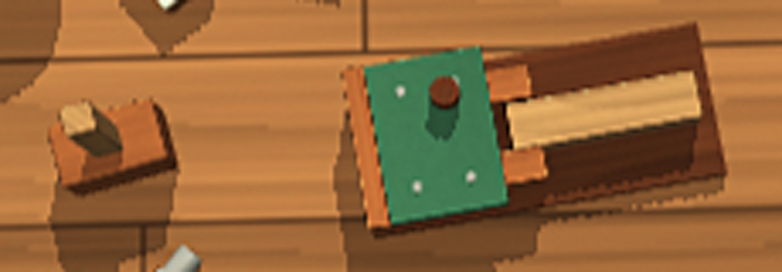

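View pics/scc.png

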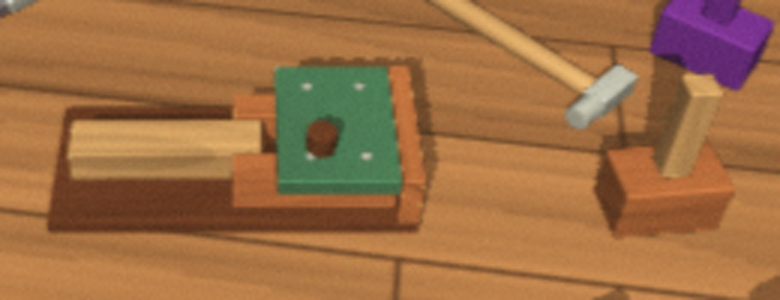

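```bash
cat >> h.py <<'E'
def hsv(c): return cv2.cvtColor(c["frame"],cv2.COLOR_RGB2HSV)
def blob(m,u,v):
    n,l,st,_=cv2.connectedComponentsWithStats(m.astype(np.uint8)); 
    return l==l[v,u]
def rect(c,m,h):
    cs,_=cv2.findContours(m.astype(np.uint8),cv2.RETR_EXTERNAL,cv2.CHAIN_APPROX_NONE)
    k=max(cs,key=cv2.contourArea)[:,0]
    p=onplane(c,k,h)[:,:2]
    (cx,cy),(w,hh),a=cv2.minAreaRect((p*1000).astype(np.float32))
    return np.array([cx,cy]),(w,hh),a,cv2.boxPoints(((cx,cy),(w,hh),a))
E
python3 - <<'E'
from h import *
for n,g,b,mh,hd,pg in (("top0.npz",(240,190),(300,172),(155,186),(146,177),(128,254)),("scene0.npz",(310,215),(250,225),(425,240),(430,215),(437,190))):
    c=load(n);H=hsv(c);h,s,v=[H[...,i].astype(int) for i in range(3)];P=cloud(c);Z=P[...,2]
    print(n)
    m=blob((h>50)&(h<90)&(s>60)&(Z>.06)&(Z<.082),*g); print("bridge",rect(c,m,.070))
    m=blob((h>12)&(h<25)&(s<175)&(v>150)&(Z>.035)&(Z<.06),*b); print("batten",m.sum(),rect(c,m,.048)); Q=P[m]; print(np.nanmedian(Q[:,2]))
    xy=P[(Z>.050)&(Z<.072)&(np.hypot(P[...,0]-.49,P[...,1]-.39)<.09)][:,:2]
    r=cv2.minAreaRect((xy*1000).astype(np.float32));print("head",r)
    q=(Z>.12)&(np.hypot(P[...,0]-.49,P[...,1]-.39)<.08);print("handle",P[q].mean(0),q.sum(),cv2.minAreaRect((P[q&(Z>.155)][:,:2]*1000).astype(np.float32)), P[q][:,2].max())
E
```

```text
top0.npz
bridge (array([483.51446533,  96.99040985]), (150.0482635498047, 108.54757690429688), 8.862763404846191, array([[401.02423 , 139.05734 ],
       [417.748   ,  31.805801],
       [566.0047  ,  54.923477],
       [549.28094 , 162.17502 ]], dtype=float32))
batten 768 (array([507.7482605 , -59.35434723]), (44.68802261352539, 178.64517211914062), 9.12733268737793, array([[ 471.518   ,   25.292847],
       [ 499.85632 , -151.09036 ],
       [ 543.9785  , -144.00154 ],
       [ 515.6402  ,   32.381668]], dtype=float32))
0.04838274332557657
head ((486.3662414550781, 399.80389404296875), (61.137752532958984, 101.1759262084961), 15.564705848693848)
handle [0.48452763 0.39725231 0.15663858] 130 ((486.99444580078125, 399.6069641113281), (26.338436126708984, 29.354551315307617), 13.536168098449707) 0.17559433747693198
scene0.npz
bridge (array([494.40689087,  99.80001831]), (152.71749877929688, 106.5822982788086), 8.903876304626465, array([[410.72006 , 140.63037 ],
       [427.21658 ,  35.332466],
       [578.09375 ,  58.969666],
       [561.59717 , 164.26758 ]], dtype=float32))
batten 879 (array([508.84594727, -58.01580048]), (69.81324768066406, 176.58197021484375), 8.887807846069336, array([[ 460.7175 ,   23.82198],
       [ 487.99945, -150.63974],
       [ 556.97437, -139.85358],
       [ 529.69244,   34.60814]], dtype=float32))
0.04770068400460148
head ((490.4908752441406, 402.1391906738281), (62.18770980834961, 101.58689880371094), 13.508772850036621)
handle [0.49561273 0.39991505 0.14832803] 263 ((490.4717712402344, 401.9658508300781), (26.95279312133789, 27.752798080444336), 14.271519660949707) 0.16705933590703226
```

```bash
python3 - <<'E'
from h import *
t=load("top0.npz");s=load("scene0.npz")
for n,c,w in(("t",t,(390,172)),("s",s,(158,205))):
    P=cloud(c);Z=P[...,2];print(P[w[1],w[0]])
    q=(np.hypot(P[...,0]-.48,P[...,1]+.31)<.09)
    z=Z[q];print(np.histogram(z[z>.02],bins=np.arange(.02,.15,.01)))
    zt=np.percentile(z[z>.05],80);k=q&(abs(Z-zt)<.006);print(zt,cv2.minEnclosingCircle((P[k][:,:2]*1000).astype(np.float32)))
# tallest stuff in corridor between mallet and start, excluding robot
P=cloud(t);q=(P[...,0]>.4)&(P[...,0]<.62)&(P[...,1]>-.3)&(P[...,1]<.33)&(P[...,2]>.02)
print(P[q][:,2].max())
for y in np.arange(-.3,.33,.04):
  k=q&(abs(P[...,1]-y)<.02); print(round(y,2),P[k][:,2].max() if k.any() else 0,end="; ")
from workcell import planner
def Q(yaw,j=0): # tool down, tool y axis at world yaw
    y=np.array([np.cos(yaw),np.sin(yaw),0]);z=np.array([0,0,-1.]);return R.from_matrix(np.c_[np.cross(y,z),y,z]).as_quat()
for nm,(x,y),a in(("mal",(.4885,.401),14.5),("st",(.534,-.227),8.9),("home",(.492+.0248,.0427-.158),8.9)):
  for off in(0,90,180,270):
    yaw=np.radians(90+a+off)
    for z in(.1,.25):
      r=planner.inverse_kinematics([x,y,z],Q(yaw)); print(nm,off,z,None if r is None else np.round(r,2))
E
```

```text
[ 0.48848299 -0.34155944  0.10332323]
(array([ 20,  15,  29,  20,  25,  23,  21,  53, 266, 256,   2,   0]), array([0.02, 0.03, 0.04, 0.05, 0.06, 0.07, 0.08, 0.09, 0.1 , 0.11, 0.12,
       0.13, 0.14]))
0.11230669067793375 ((496.95697021484375, -346.41766357421875), 38.92713165283203)
[ 0.52828375 -0.32274037  0.10414382]
(array([ 67,  71,  71,  84,  70,  85,  85, 101, 292, 189,   0,   0]), array([0.02, 0.03, 0.04, 0.05, 0.06, 0.07, 0.08, 0.09, 0.1 , 0.11, 0.12,
       0.13, 0.14]))
0.11006492393424705 ((499.8935852050781, -343.54974365234375), 39.926063537597656)
0.10122813672299724
-0.3 0; -0.26 0; -0.22 0; -0.18 0.021612509330085405; -0.14 0.057265333530467144; -0.1 0.060347862095524674; -0.06 0.06111924216912512; -0.02 0.05699273965421425; 0.02 0.07675274216523587; 0.06 0.10122813672299724; 0.1 0.09968483323387045; 0.14 0.08073310103569598; 0.18 0.08032316270831341; 0.22 0; 0.26 0; 0.3 0; mal 0 0.1 [ 0.63  0.19  1.34 -0.    1.61 -1.19]
mal 0 0.25 [ 0.63  0.19  1.08 -0.    1.88 -1.19]
mal 90 0.1 None
mal 90 0.25 None
mal 180 0.1 [ 0.63  0.19  1.34 -0.    1.61  1.95]
mal 180 0.25 [ 
[... 166 characters left out ...]
0.    1.6  -2.19]
st 0 0.25 [-0.46  0.04  1.23 -0.    1.87 -2.19]
st 90 0.1 [-0.46  0.05  1.49 -0.    1.6   2.53]
st 90 0.25 [-0.46  0.04  1.23 -0.    1.87  2.53]
st 180 0.1 [-0.46  0.05  1.49 -0.    1.6   0.95]
st 180 0.25 [-0.46  0.04  1.23 -0.    1.87  0.95]
st 270 0.1 [-0.46  0.05  1.49 -0.    1.6  -0.62]
st 270 0.25 [-0.46  0.04  1.23 -0.    1.87 -0.62]
home 0 0.1 [-0.28 -0.09  1.63 -0.    1.6  -2.01]
home 0 0.25 [-0.28 -0.09  1.36 -0.    1.87 -2.01]
home 90 0.1 None
home 90 0.25 None
home 180 0.1 [-0.28 -0.09  1.63 -0.    1.6   1.13]
home 180 0.25 [-0.28 -0.09  1.36 -0.    1.87  1.13]
home 270 0.1 [-0.28 -0.09  1.63 -0.    1.6  -0.44]
home 270 0.25 [-0.28 -0.09  1.36 -0.    1.87 -0.44]
```

```bash
cat >> h.py <<'E'
def Qd(a): # tool y axis along -(mallet x); a = yaw deg of axis from world y
    yaw=np.radians(270+a);y=np.array([np.cos(yaw),np.sin(yaw),0]);z=np.array([0,0,-1.]);return R.from_matrix(np.c_[np.cross(y,z),y,z]).as_quat()
def snap(eyes,n,tag):
    c=eyes.capture(n);np.savez(f"{tag}.npz",**c);cv2.imwrite(f"pics/{tag}.png",c["frame"][:,:,::-1]);return c
E
python3 - <<'E'
from h import *
from workcell import bot, planner, telemetry, eyes
bot.gripper_to(.088)
bot.move_pose([.4885,.401,.27],Qd(14.5))
for n in("wrist","top","scene"): snap(eyes,n,n+"1")
o=telemetry.get_obs();print(o["clock"],o["eef_pos"],o["joint_positions"])
c=load("wrist1.npz");P=cloud(c);Z=P[...,2]
print(np.nanmin(Z),np.nanmax(Z))
q=(Z>.150)&(Z<.175)&(np.hypot(P[...,0]-.49,P[...,1]-.40)<.04);print(q.sum());print(cv2.minAreaRect((P[q][:,:2]*1000).astype(np.float32)),np.median(Z[q]))
q=(Z>.050)&(Z<.066)&(np.hypot(P[...,0]-.49,P[...,1]-.40)<.08);print(cv2.minAreaRect((P[q][:,:2]*1000).astype(np.float32)))
E
```

```text
4.1083 [0.48881853 0.40058801 0.26998439] [ 6.32717805e-01  1.95973440e-01  1.03167113e+00 -4.18299040e-05
  1.91399635e+00  1.95118499e+00]
-0.0034112617882227636 0.38029210279588066
1159
((489.2127990722656, 401.2431945800781), (25.37102699279785, 27.977903366088867), 14.961657524108887) 0.16472381876791686
((488.79498291015625, 401.1599426269531), (59.47047424316406, 100.10218048095703), 15.000185012817383)
```

View pics/wrist1.png

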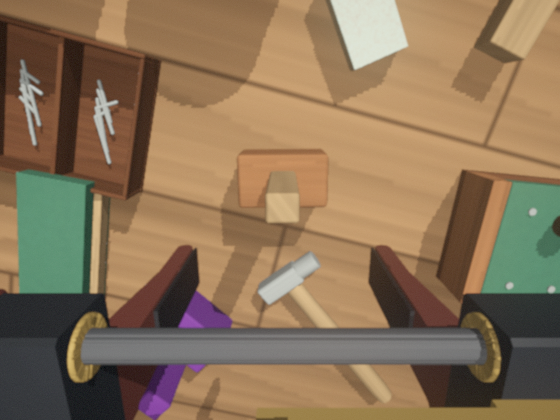

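```bash
python3 - <<'E'
from h import *
for n,g,b in (("top1.npz",(240,190),(300,172)),("scene1.npz",(310,215),(250,225))):
    c=load(n);H=hsv(c);h,s,v=[H[...,i].astype(int) for i in range(3)];P=cloud(c);Z=P[...,2]
    m=blob((h>50)&(h<90)&(s>60)&(Z>.06)&(Z<.082),*g); print("bridge",rect(c,m,.070)[:3])
    m=blob((h>12)&(h<25)&(s<175)&(v>150)&(Z>.035)&(Z<.06),*b);print("batten",rect(c,m,.048)[:3])
E
```

```text
bridge (array([483.33682251,  96.97132874]), (150.34152221679688, 108.55683135986328), 8.951708793640137)
batten (array([507.7482605 , -59.35434723]), (44.68802261352539, 178.64517211914062), 9.12733268737793)
bridge (array([494.42636108,  99.68441772]), (152.72023010253906, 106.34786987304688), 8.903857231140137)
batten (array([508.84594727, -58.01578522]), (69.81326293945312, 176.58197021484375), 8.88780689239502)
```

The wrist view shows the mallet at pixel (283,180). It measures (489, 401) mm with a yaw of 15°, and all sizes match the given ones. The fingers are clear on both sides, so I'll grasp.

```bash
python3 - <<'E'
from h import *
from workcell import bot, planner, telemetry, eyes
q=Qd(15.0)
bot.move_pose([.489,.4012,.22],q)
bot.move_straight([.489,.4012,.099],q,vel=.15)
bot.gripper_to(.02,squeeze=50)
o=telemetry.get_obs();print(o["clock"],o["eef_pos"],o["width"],o["wrist_force"])
bot.move_straight([.489,.4012,.235],q,vel=.2)
o=telemetry.get_obs();print(o["clock"],o["eef_pos"],o["width"],o["wrist_force"])
# move via high to jig start: centre line
a=np.radians(8.95);ex=np.array([-np.sin(a),np.cos(a)]);O=np.array([.4945,.044])
p=O+ex*(-.193-.05-.025);print(p)
bot.move_straight([p[0],p[1],.235],Qd(8.95),vel=.3)
snap(eyes,"wrist","wrist2");snap(eyes,"scene","scene2");snap(eyes,"top","top2")
o=telemetry.get_obs();print(o["clock"],o["eef_pos"],o["width"],o["wrist_force"])
E
```

```text
6.3333 [0.48892102 0.40126581 0.09885194] 0.027483040592280066 [-0.43063865  0.85930452 -0.72226666]
7.1667 [0.48867633 0.40091344 0.23307042] 0.02794781881396324 [-0.16913699  0.69735889 -4.14315465]
[ 0.53619343 -0.22073696]
9.5417 [ 0.53633596 -0.21999066  0.23521369] 0.027566910511293806 [ 0.96882991  0.20014    -2.59815683]
```

View pics/wrist2.png

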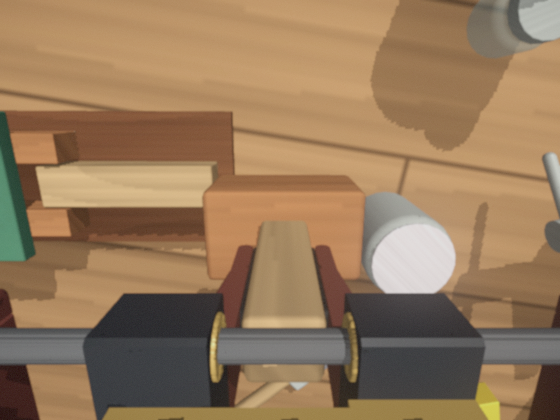

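View pics/scene2.png

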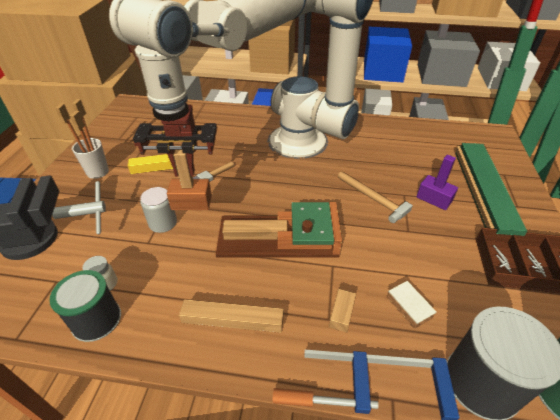

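```bash
python3 - <<'E'
from h import *
c=load("wrist2.npz");P=cloud(c);Z=P[...,2]
q=(abs(P[...,0]-.51)<.07)&(P[...,1]>-.18)&(P[...,1]<.03)&(Z>.042)&(Z<.051);print(q.sum(),cv2.minAreaRect((P[q][:,:2]*1000).astype(np.float32)))
c=load("scene2.npz");P=cloud(c);Z=P[...,2]
q=(np.hypot(P[...,0]-.536,P[...,1]+.22)<.1)&(Z>.12)&(Z<.24)
print(q.sum(),np.percentile(P[q],[0,1,50,99,100],axis=0))
E
```

```text
7500 ((497.93634033203125, -58.228790283203125), (176.3949737548828, 111.70783233642578), 89.94412994384766)
1346 [[ 0.50236001 -0.26968863  0.13810962]
 [ 0.50587049 -0.26402431  0.1406731 ]
 [ 0.55831046 -0.20925129  0.19217931]
 [ 0.57312327 -0.16565164  0.23738675]
 [ 0.57427388 -0.16423318  0.23991289]]
```

The wrist view shows the mallet held square, with its head at (285,225). The batten is at (130,185), and its free end at (218,180) is ahead of the head. The scene view shows the tin behind the head. I'll confirm the batten's centre line from the wrist view, then descend.

```bash
python3 - <<'E'
from h import *
c=load("wrist2.npz");H=hsv(c);h,s,v=[H[...,i].astype(int) for i in range(3)];P=cloud(c);Z=P[...,2]
m=blob((h>12)&(h<25)&(s<175)&(v>150)&(Z>.035)&(Z<.06),130,175);r=rect(c,m,.048);print(m.sum(),r)
a=np.radians(8.95);ex=np.array([-np.sin(a),np.cos(a)]);ey=np.array([-ex[1],ex[0]]);O=np.array([494.5,44])
print("jig coords",(r[0]-O)@ex,(r[0]-O)@ey)
P=cloud(c);q=(Z>.135)&(Z<.21)&(np.hypot(P[...,0]-.536,P[...,1]+.22)<.08);
top=q&(Z>.19)&(Z<.202);print("head top",cv2.minAreaRect((P[top][:,:2]*1000).astype(np.float32)))
E
```

```text
8225 (array([493.96578979, -52.27312469]), (76.8542709350586, 198.26744079589844), 9.026368141174316, array([[ 440.46155 ,   39.604156],
       [ 471.5675  , -156.208   ],
       [ 547.47003 , -144.1504  ],
       [ 516.3641  ,   51.661743]], dtype=float32))
jig coords -95.01784086490696 15.505155156256874
head top ((536.7896118164062, -220.23635864257812), (59.34015655517578, 100.90203094482422), 9.249567985534668)
```

```bash
cat >> h.py <<'E'
a_=np.radians(8.95);ex=np.array([-np.sin(a_),np.cos(a_)]);O=np.array([.4945,.044])
def pj(x,z): p=O+ex*x; return [p[0],p[1],z]
E
python3 - <<'E'
from h import *
from workcell import bot, planner, telemetry, eyes
q=Qd(8.95)
def st(t):
    o=telemetry.get_obs();print(t,round(o["clock"],2),"jx",((o["eef_pos"][:2]-O)@ex).round(4),o["eef_pos"][2].round(4),"F",(o["wrist_force"][:2]@ex).round(2),o["wrist_force"].round(1))
bot.move_straight(pj(-.268,.117),q,vel=.15);st("down")
print(bot.move_straight(pj(-.213,.117),q,vel=.1,until_force=20));st("tap1")
bot.move_straight(pj(-.243,.117),q,vel=.15);st("back")
snap(eyes,"top","top3")
print(bot.move_straight(pj(-.184,.117),q,vel=.1,until_force=20));st("tap2")
bot.move_straight(pj(-.215,.117),q,vel=.15);st("back")
snap(eyes,"top","top4");snap(eyes,"scene","scene4");snap(eyes,"wrist","wrist4")
E
python3 - <<'E'
from h import *
for n in("top3","top4"):
    c=load(n+".npz");H=hsv(c);h,s,v=[H[...,i].astype(int) for i in range(3)];P=cloud(c);Z=P[...,2]
    m=(h>12)&(h<25)&(s<175)&(v>150)&(Z>.035)&(Z<.06)&(abs(P[...,0]-.5)<.06)&(P[...,1]>-.16)&(P[...,1]<.04)
    print(n,m.sum(),rect(c,m,.048)[3])
E
```

```text
down 10.47 jx -0.2684 0.1184 F 0.04 [ 0.3  0.1 -3.1]
False
tap1 11.18 jx -0.2126 0.1171 F -0.08 [ 0.6  0.  -3.7]
back 11.53 jx -0.2439 0.1166 F -0.11 [ 1.  0. -4.]
False
tap2 12.32 jx -0.1838 0.1172 F -0.51 [-0.8 -0.6 -2.8]
back 12.68 jx -0.2159 0.1167 F 0.75 [-0.3  0.7 -3.2]
top3 676 [[ 466.70215    36.684357]
 [ 494.94962  -118.84949 ]
 [ 540.9113   -110.502106]
 [ 512.6638     45.03174 ]]
top4 549 [[466.65      36.623066]
 [491.12766  -89.96539 ]
 [537.51196  -80.99634 ]
 [513.0343    45.592117]]
```

Both taps moved the batten as intended: its free end went from about -193 to -163 to -130 mm. The last tap will go until the force shows the stop.

```bash
python3 - <<'E'
from h import *
from workcell import bot, planner, telemetry, eyes
q=Qd(8.95)
def st(t):
    o=telemetry.get_obs();print(t,round(o["clock"],2),"jx",((o["eef_pos"][:2]-O)@ex).round(4),o["eef_pos"][2].round(4),"F",(o["wrist_force"][:2]@ex).round(2),o["wrist_force"].round(1),o["width"])
print(bot.move_straight(pj(-.150,.117),q,vel=.07,until_force=15));st("tap3")
bot.move_straight(pj(-.195,.117),q,vel=.15);st("back")
snap(eyes,"top","top5");snap(eyes,"scene","scene5");snap(eyes,"wrist","wrist5")
c=load("top5.npz");H=hsv(c);h,s,v=[H[...,i].astype(int) for i in range(3)];P=cloud(c);Z=P[...,2]
m=(h>12)&(h<25)&(s<175)&(v>150)&(Z>.035)&(Z<.06)&(abs(P[...,0]-.5)<.06)&(P[...,1]>-.16)&(P[...,1]<.04)
print(m.sum(),rect(c,m,.048)[3])
E
```

```text
True
tap3 13.6 jx -0.1594 0.1171 F -2.51 [ 1.2 -2.4 -2.3] 0.02795852878439814
back 13.98 jx -0.1948 0.1165 F -0.65 [ 0.4 -0.6 -3.3] 0.027744457959228534
464 [[466.61786   36.58383 ]
 [488.0526   -70.16765 ]
 [533.61     -61.020126]
 [512.17523   45.731354]]
```

View pics/scene5.png

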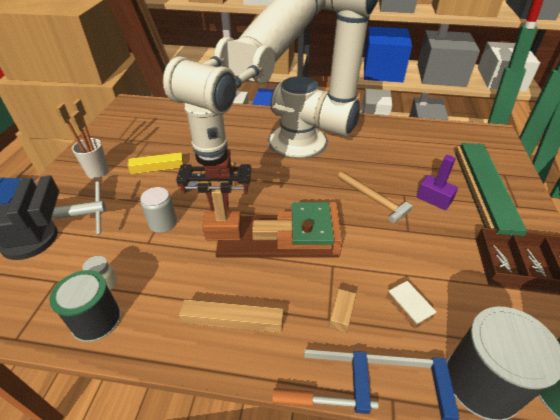

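View pics/wrist5.png

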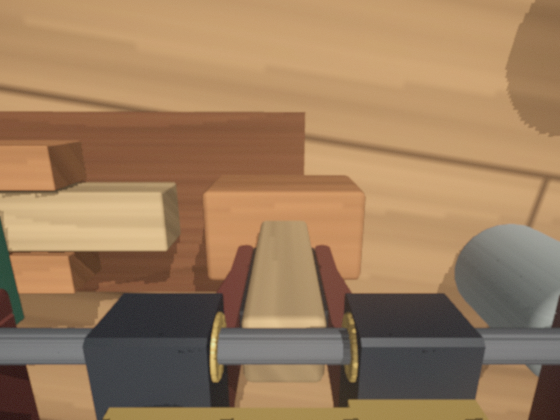

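The free end now measures jig x ≈ -110 mm from the top view, and the force stop triggered. The wrist view shows a clear gap between the batten end at (175,215) and the mallet head at (207,225). I'll add one firmer confirming tap, then return the mallet.

```bash
python3 - <<'E'
from h import *
from workcell import bot, planner, telemetry, eyes
q=Qd(8.95)
def st(t):
    o=telemetry.get_obs();print(t,round(o["clock"],2),"jx",((o["eef_pos"][:2]-O)@ex).round(4),o["eef_pos"].round(4),o["wrist_force"].round(1),o["width"])
print(bot.move_straight(pj(-.150,.117),q,vel=.07,until_force=25));st("tap4")
bot.move_straight(pj(-.205,.117),q,vel=.15);st("back")
snap(eyes,"top","top6")
c=load("top6.npz");H=hsv(c);h,s,v=[H[...,i].astype(int) for i in range(3)];P=cloud(c);Z=P[...,2]
m=(h>12)&(h<25)&(s<175)&(v>150)&(Z>.035)&(Z<.06)&(abs(P[...,0]-.5)<.06)&(P[...,1]>-.16)&(P[...,1]<.04)
print(m.sum(),rect(c,m,.048)[3])
bot.move_straight(pj(-.215,.245),q,vel=.2);st("up")
bot.move_straight([.489,.4012,.245],Qd(15),vel=.3)
bot.move_straight([.489,.4012,.115],Qd(15),vel=.15);st("above")
print(bot.move_straight([.489,.4012,.094],Qd(15),vel=.03,until_force=4));st("down")
snap(eyes,"scene","scene7");snap(eyes,"wrist","wrist7")
E
```

```text
True
tap4 14.74 jx -0.1585 [ 0.5189 -0.1126  0.118 ] [ 2.1 -4.4 -1.2] 0.0276769597154271
back 15.2 jx -0.2043 [ 0.5261 -0.1578  0.1166] [-0.5  0.3 -2.9] 0.027766960691860798
458 [[466.71683   36.70122 ]
 [485.69736  -69.72011 ]
 [532.34985  -61.399525]
 [513.36926   45.021805]]
up 16.04 jx -0.2144 [ 0.5277 -0.1678  0.2436] [-0.9  0.3 -3.4] 0.027702932361674017
above 19.11 jx 0.354 [0.4896 0.4015 0.1166] [ 0.5  1.  -3.3] 0.02790253116249617
True
down 19.66 jx 0.3535 [0.4892 0.4011 0.0988] [ 1.5 -0.1  3.2] 0.02769526400762824
```

View pics/scene7.png

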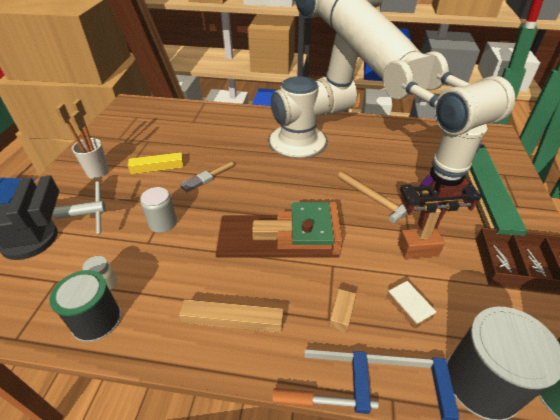

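The mallet stands on the bench at its original spot, (423,240) in the scene view, at the same TCP height as when I grasped it. I'll release, retreat and check.

```bash
python3 - <<'E'
from h import *
from workcell import bot, planner, telemetry, eyes
bot.gripper_to(.088);bot.wait(.2)
p=telemetry.get_obs()["eef_pos"]
bot.move_straight([p[0],p[1],.27],vel=.15)
bot.move_pose([.40,.30,.33],Qd(15)); bot.wait(.5)
for n in("scene","top","wrist"): snap(eyes,n,n+"8")
print(telemetry.get_obs()["clock"],telemetry.get_obs()["wrist_force"])
c=load("scene8.npz");P=cloud(c);Z=P[...,2];q=(Z>.12)&(Z<.18)&(np.hypot(P[...,0]-.49,P[...,1]-.40)<.05);print("handle top",Z[q].max(),np.median(P[q&(Z>.155)],axis=0))
for n,g in(("scene8",(310,215)),("top8",(240,190))):
    c=load(n+".npz");H=hsv(c);h,s,v=[H[...,i].astype(int) for i in range(3)];P=cloud(c);Z=P[...,2]
    m=(h>12)&(h<25)&(s<175)&(v>150)&(Z>.042)&(Z<.06)&(abs(P[...,0]-.5)<.06)&(P[...,1]>-.16)&(P[...,1]<.04)
    print(n,m.sum(),rect(c,m,.048)[3])
crop(load("scene8.npz"),200,150,480,280,2.8,"pics/sc8c.png")
E
```

```text
23.5833 [0.52849815 0.10967297 0.27476295]
handle top 0.1673652978688257 [0.49432387 0.4003213  0.16377682]
scene8 491 [[457.33182   33.867218]
 [479.17136  -69.19884 ]
 [540.1239   -56.28311 ]
 [518.2843    46.782944]]
top8 436 [[466.71683   36.70122 ]
 [485.69736  -69.72011 ]
 [532.34985  -61.399525]
 [513.36926   45.021805]]
```

View pics/sc8c.png

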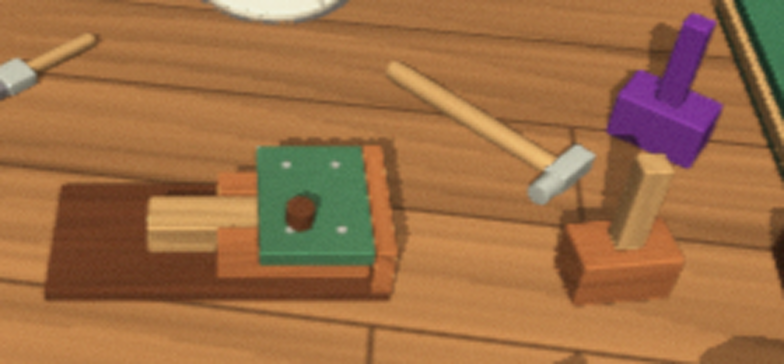

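The crop shows the mallet upright on its head at (625,230) and the batten deep under the bridge, with its free end at (150,222). The purple mallet hasn't moved. I'll hand in.

```bash
python3 -c "
from workcell import bot
print(bot.sign_off())"
```

```text
the job is handed in; nothing more can be done
None
```

The batten is home against the stop, and the mallet stands back on its head where it started. I handed the job in at about 24 s of the 51 s allowed; no verdict is reported.

- **Taps:** I used the mallet only, with two short taps and a third run until the wrist force rose by 15 N. A fourth tap, set to stop at 25 N, moved the mallet's stopping point only about 1 mm further. I drew the mallet back 30 to 45 mm after each tap.
- **Batten check:** the top view puts the free end at jig x ≈ -110 mm, which is the home position, and it didn't change after the fourth tap. The contact itself is hidden in the tunnel, so this rests on that measurement and the force stops.
- **Mallet check:** after release it stands upright, with the handle top about 165 mm above the bench. The gripper was clear and touching nothing.
- **Disagreements:** the scene and top cameras differed by up to 4 mm on the mallet. The wrist camera fell between them, and I used its reading for the grasp. My wrist-camera outline of the batten was spoiled because the mask ran past its top face, so I relied on the top view for the batten.

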